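Unstack the garnish tins onto their trays

ROBOT

A 6-joint arm with a two-finger parallel gripper is mounted at the origin on the work surface. World frame = base frame: x ahead of the robot, y to its left, z up, the work surface at z = 0. Lengths are in mm, angles in degrees, forces in N, time in s.
With the tool pointing down it reaches from about 275 to 725 mm from the base axis. Payload 5.6 kg.
Tool frame: the origin (TCP) lies at the centre of the arm's flange, where the gripper is bolted on; the fingertips stand 173 mm ahead of it and the grasp point (between the pads) lies 155 mm ahead of it; x points along the fingers, y is the direction in which the jaws open and shut, and the axes are right-handed (so a half turn about x gives the same grasp; the last joint's range is limited). The gripper opens to 85 mm and grips with 20 to 120 N. Pads are 22 mm wide; open, the fingers measure 114 mm over their backs; the gripper's body (76 mm by 85 mm) begins 54 mm behind the grasp point. The pads swing forward as they close: fully open they stand 13 mm farther back than shut.
Start: joints at [89.473, 14.616, 6.199, 0, -81.583, -16.306], TCP at [159.248, 526.435, 404.683] pointing down, gripper open.
Joint ranges: [-168.99, 168.99], [-69.2, 112.95], [-62.41, 85.93], [-164.36, 98.24], [-168.68, -3.75], [-174.98, 174.98]. Speed limits (degrees/s): [147.25, 147.25, 180, 180, 180, 180].

INTERFACE

Orientations are given as [roll, pitch, yaw] about the fixed x, y, z axes, in that order (R = Rz(yaw) Ry(pitch) Rx(roll)).
In Python, from station import ctrl gives the robot as it stands. Calls block until the motion is done:
- ctrl.movep(position, orientation): joint-space move of the TCP to a pose.
- ctrl.line_to(position, attitude=None, v=150, guard=None): straight line of the TCP; attitude=None keeps the orientation; v is the mean speed in mm/s. With guard (N) it stops when the force on the tool has changed by that much, and returns True; else False.
- ctrl.goto_joints(angles): joint-space move.
- ctrl.move_gripper(opening, squeeze=None): finger opening in mm; squeeze is the grip in N (None keeps the last); returns when the fingers have stopped.
- ctrl.hold(seconds).
- ctrl.solve_ik(position, orientation): joint angles nearest the present ones, or None.
- ctrl.camera(name): name is "scene" or "top" or "wrist"; returns the picture (420x560x3 uint8, red, green, blue); there is no depth.
- ctrl.get_calibration(name): a dict with "K" (3x3 intrinsics, pixels), "dist_coeffs" ([k1, k2, p1, p2, k3] as OpenCV has them; the pictures are not rectified), "R" (3x3) and "t" (3): a world point X has camera coordinates R X + t. Camera axes: x right, y down, z forward; pixel columns grow to the right and rows downward; lengths in mm; the calibration is good to about 2 mm. A picture is of the moment at which its call begins: read the wrist's pose just before it. get_calibration takes no time and is no camera call; for the wrist camera it gives the pose at the moment of the call.
A pose or a line that the arm cannot do raises ctrl.MotionError and nothing moves.
- ctrl.finish_job(): hands the job in, once; it reports no verdict.
Readings, each from a call of its own:
- ctrl.current_clock(): time.
- ctrl.current_qpos(): joint angles.
- ctrl.current_qd(): joint speeds.
- ctrl.current_joint_efforts(): joint torques, N m.
- ctrl.current_position(): TCP position.
- ctrl.current_ee_rot(): TCP orientation.
- ctrl.current_wrist_force(): force on the tool from outside, world axes, zero at the start.
- ctrl.current_moment(): the same for the moment, N m.
- ctrl.current_width(): finger opening in mm.
Only numpy, scipy, OpenCV 4.12 (cv2) and the standard library are available. Lean on these libraries where they do the work, as an engineer would, in place of code of your own. Each camera call takes 0.05 s, during which the arm holds its last target.

TASK

Take the stack of four lidded steel garnish tins apart and set each tin in the wooden tray of its own shape and size, so that it stands flat on the floor of the tray, inside the rim. The tins are full: keep them upright and set them down gently, never drop them, and leave the dessert glass and the squeeze bottle standing where they are.

Things in the scene. Friction and masses are not known exactly. Their poses are not given: they have to be found in the camera images.
- oblong_tin: Oblong lidded steel tin, bottom of the stack: 66 (its x) x 130 (its y) x 40 high, about 300 g (mm; mass varies by a third or so). Steel side, flat lid with a darker 3 mm edge that cannot come off, flat bottom; loose. Origin: centre of its underside, z up.
- large_round_tin: Large round lidded steel tin, second from the bottom of the stack: diameter 64, 42 high, about 200 g (mm; mass varies by a third or so). Steel side, flat lid with a darker 3 mm edge that cannot come off, flat bottom; loose. Origin: centre of its underside, z up.
- square_tin: Square lidded steel tin, third from the bottom of the stack: 44 x 44 (its x and y, square to its sides) x 42 high, about 140 g (mm; mass varies by a third or so). Steel side, flat lid with a darker 3 mm edge that cannot come off, flat bottom; loose. Origin: centre of its underside, z up.
- small_round_tin: Small round lidded steel tin, top of the stack: diameter 32, 44 high, about 70 g (mm; mass varies by a third or so). Steel side, flat lid with a darker 3 mm edge that cannot come off, flat bottom; loose. Origin: centre of its underside, z up.
- oblong_tray: Oblong dark wooden tray, for the oblong tin: inside 86 (its x) x 150 (its y), outside 96 x 160 mm. Fixed to the table, lies flat on it: floor 5 mm thick, upright rim 5 mm thick, rim top 12 mm above the table. Origin: centre of its underside, on the table top, z up.
- large_round_tray: Large round dark wooden tray, for the large round tin: inside diameter 84, outside 94 mm. Fixed to the table, lies flat on it: floor 5 mm thick, upright rim 5 mm thick, rim top 12 mm above the table. Origin: centre of its underside, on the table top, z up.
- square_tray: Square dark wooden tray, for the square tin: inside 64 x 64 (its x and y), outside 74 x 74 mm. Fixed to the table, lies flat on it: floor 5 mm thick, upright rim 5 mm thick, rim top 12 mm above the table. Origin: centre of its underside, on the table top, z up.
- small_round_tray: Small round dark wooden tray, for the small round tin: inside diameter 52, outside 62 mm. Fixed to the table, lies flat on it: floor 5 mm thick, upright rim 5 mm thick, rim top 12 mm above the table. Origin: centre of its underside, on the table top, z up.
- dessert_glass: Bystander, loose: small conical filled dessert glass, 58 mm wide at its widest, 68 mm high, beyond the middle of the work area. Origin: centre of its underside.
- squeeze_bottle: Bystander, loose: white squeeze bottle with a blue band, diameter 67, 170 mm high, at the left of the work area. Origin: centre of its underside.
Mind the look-alikes: they are no part of the job. What is shaped like the small_round_tray but blue is not meant.

How it is judged (in metres and radians):
At the end, for the whole second after the job is handed in: Each of the four tins stands in its own tray: within 16 mm of the tray centre, its underside less than 8 mm above the underside of the tray (so on the 5 mm floor, not on the rim), upright within 0.06 rad, and at rest (horizontal distance between oblong_tin and oblong_tray below 0.016 m and z of oblong_tin in the frame of oblong_tray below 0.008 m and angle between each of oblong_tin, large_round_tin, square_tin, small_round_tin's own z axis and vertical below 0.06 rad and linear speed of each of oblong_tin, large_round_tin, square_tin, small_round_tin below 0.02 m/s and angular speed of each of oblong_tin, large_round_tin, square_tin, small_round_tin below 0.2 rad/s and horizontal distance between large_round_tin and large_round_tray below 0.016 m and z of large_round_tin in the frame of large_round_tray below 0.008 m and horizontal distance between square_tin and square_tray below 0.016 m and z of square_tin in the frame of square_tray below 0.008 m and horizontal distance between small_round_tin and small_round_tray below 0.016 m and z of small_round_tin in the frame of small_round_tray below 0.008 m); the robot touches nothing.
It fails at once if a tin is tipped by more than about 35 degrees (angle between any of oblong_tin, large_round_tin, square_tin, small_round_tin's own z axis and vertical above 0.6 rad).
It fails at once if a tin is dropped or thrown (moves faster than 0.8 m/s while no finger touches it) ((linear speed of oblong_tin above 0.8 m/s and contact force between oblong_tin and the fingers below 0.05 N) or (linear speed of large_round_tin above 0.8 m/s and contact force between large_round_tin and the fingers below 0.05 N) or (linear speed of square_tin above 0.8 m/s and contact force between square_tin and the fingers below 0.05 N) or (linear speed of small_round_tin above 0.8 m/s and contact force between small_round_tin and the fingers below 0.05 N)).
It fails at once if the dessert glass is pushed more than 30 mm or knocked over (distance of dessert_glass from where it was at the start of the episode above 0.03 m or angle between dessert_glass's own z axis and vertical above 0.4 rad).
It fails at once if the squeeze bottle is pushed more than 30 mm or knocked over (distance of squeeze_bottle from where it was at the start of the episode above 0.03 m or angle between squeeze_bottle's own z axis and vertical above 0.4 rad).
It also fails if it takes over 109 s, if anything falls off the work surface, if the arm or the gripper's body presses on something with over 40 N, if the wrist force passes 120 N, or if a joint passes its speed limit or range.

## Working session

There is one attempt and no reset: what is moved stays moved. The work goes in short steps, each a Python script; the robot and the scene stay as the last script left them, time stands still between calls to the robot, and variables do not carry over. Pictures are saved under pics/ and viewed, and the job is handed in when it is done.

```bash
mkdir -p pics; ls
python3 - <<'E'
from station import ctrl
import cv2
for n in ["scene","top","wrist"]:
    im=ctrl.camera(n); cv2.imwrite(f"pics/a_{n}.png",im[:,:,::-1])
    c=ctrl.get_calibration(n); print(n,c)
print(ctrl.current_clock(),ctrl.current_ee_rot(),ctrl.current_width())
E
```

```text
pics
scene {'K': array([[519.35040519,   0.        , 281.13581908],
       [  0.        , 519.35040519, 209.71372089],
       [  0.        ,   0.        ,   1.        ]]), 'dist_coeffs': array([-0.1458566,  0.       ,  0.       ,  0.       ,  0.       ]), 'R': array([[ 0.7984367 ,  0.60168879, -0.02166654],
       [ 0.34673097, -0.48893339, -0.80045098],
       [-0.49221587,  0.63159698, -0.5990065 ]]), 't': array([-490.1330214 ,  -69.66853855, 1592.05069628])}
top {'K': array([[524.40014063,   0.        , 281.05667894],
       [  0.        , 524.40014063, 215.95314696],
       [  0.        ,   0.        ,   1.        ]]), 'dist_coeffs': array([-0.0412999,  0.       ,  0.       ,  0.       ,  0.       ]), 'R': array([[-0.0231351 , -0.99968145,  0.01008742],
       [-0.99217095,  0.0217203 , -0.12298388],
       [ 0.12272561, -0.01285369, -0.9923574 ]]), 't': array([  82.24946927,  560.3337444 , 1375.47890919])}
wrist {'K': array([[290.38027881,   0.        , 279.39139434],
       [  0.        , 290.38027881, 210.1830453 ],
       [  0.        ,   0.        ,   1.        ]]), 'dist_coeffs': array([-0.03821964,  0.        ,  0.        ,  0.        ,  0.        ]), 'R': array([[-0.29023872, -0.95695375,  0.00100043],
       [-0.90406555,  0.27454046,  0.32755614],
       [-0.31373073,  0.09416502, -0.94483119]]), 't': array([549.08322641, -43.99184187, 379.57500938])}
0.15 [  94.67225369   89.91746563 -102.16172979] 85.3541328321811
```

View pics/a_scene.png

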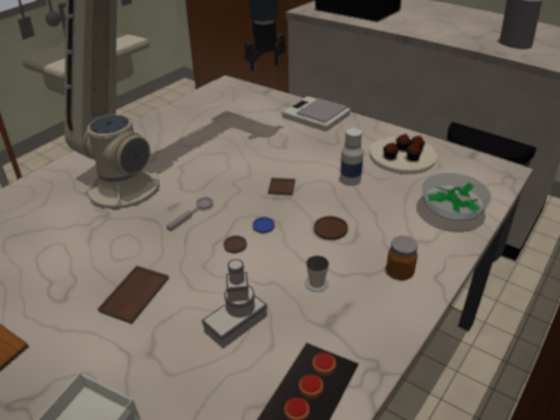

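View pics/a_top.png

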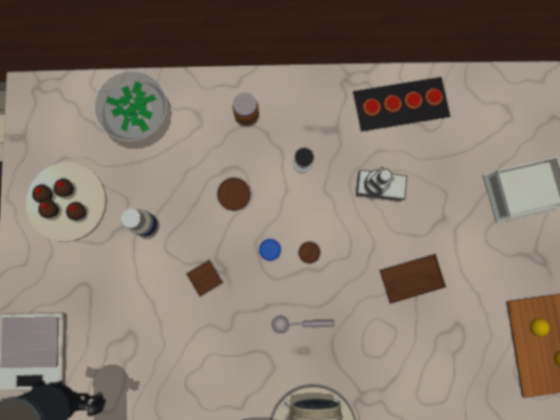

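View pics/a_wrist.png

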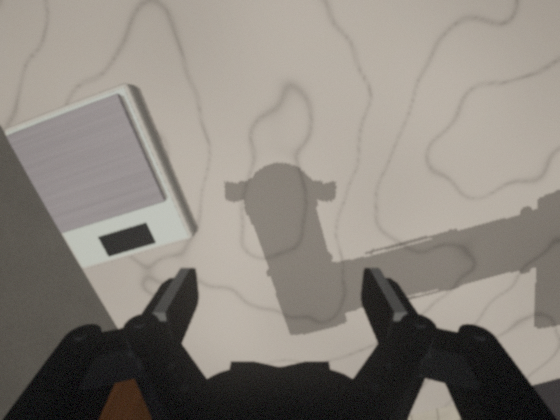

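Top view: the stack is near (380,183). The trays are oblong (412,279), large round (234,194), square (205,278) and small round (309,252), with the blue decoy at (270,250). The glass is at (304,159) and the bottle at (140,222). Next I'll measure the trays and zoom in on the stack.

```bash
cat > h.py <<'E'
import numpy as np, cv2
from station import ctrl
def ray(c,px):
    p=cv2.undistortPoints(np.array(px,float).reshape(-1,1,2),c['K'],c['dist_coeffs']).reshape(-1,2)
    d=np.c_[p,np.ones(len(p))]@c['R']; o=-c['R'].T@c['t']; return o,d
def onplane(c,px,z):
    o,d=ray(c,px); return o+d*((z-o[2])/d[:,2])[:,None]
def proj(c,X):
    X=np.array(X,float).reshape(-1,3)
    return cv2.projectPoints(X,cv2.Rodrigues(c['R'])[0],c['t'],c['K'],c['dist_coeffs'])[0].reshape(-1,2)
E
python3 - <<'E'
from h import *
im=cv2.imread('pics/a_top.png'); c=ctrl.get_calibration('top')
hsv=cv2.cvtColor(im,cv2.COLOR_BGR2HSV)
for n,(u,v) in dict(obl=(412,279),lr=(234,194),sq=(205,278),sr=(309,252)).items():
    print(n,hsv[v,u])
m=((hsv[...,2]<120)&(hsv[...,1]>90)&((hsv[...,0]<20)|(hsv[...,0]>170))).astype(np.uint8)
cs,_=cv2.findContours(m,cv2.RETR_EXTERNAL,cv2.CHAIN_APPROX_NONE)
for n,(u,v) in dict(obl=(412,279),lr=(234,194),sq=(205,278),sr=(309,252)).items():
    for k in cs:
        if cv2.pointPolygonTest(k,(u,v),False)>0:
            w=onplane(c,k.reshape(-1,2),10)[:,:2].astype(np.float32)
            print(n,cv2.minAreaRect(w),cv2.minEnclosingCircle(w))
cv2.imwrite('pics/b_stack_top.png',cv2.resize(im[130:230,330:430],None,fx=6,fy=6,interpolation=cv2.INTER_CUBIC))
s=cv2.imread('pics/a_scene.png')
cv2.imwrite('pics/b_stack_scene.png',cv2.resize(s[250:350,190:290],None,fx=6,fy=6,interpolation=cv2.INTER_CUBIC))
E
```

```text
obl [ 12 161  81]
lr [ 11 161  81]
sq [ 12 162  82]
sr [ 11 158  79]
obl ((387.26513671875, -282.61322021484375), (91.48663330078125, 156.49020385742188), 14.613186836242676) ((387.7908935546875, -283.04296875), 88.17134857177734)
lr ((630.201416015625, 198.5473175048828), (85.23887634277344, 86.3812026977539), 89.11703491210938) ((629.728515625, 198.8347930908203), 44.199798583984375)
sq ((402.1343994140625, 280.670166015625), (69.087646484375, 69.63021087646484), 29.720806121826172) ((402.44403076171875, 279.5258483886719), 46.27012252807617)
sr ((464.88995361328125, -4.252994537353516), (53.25410842895508, 53.588314056396484), 25.079395294189453) ((464.7292175292969, -4.036022186279297), 27.496196746826172)
```

View pics/b_stack_top.png

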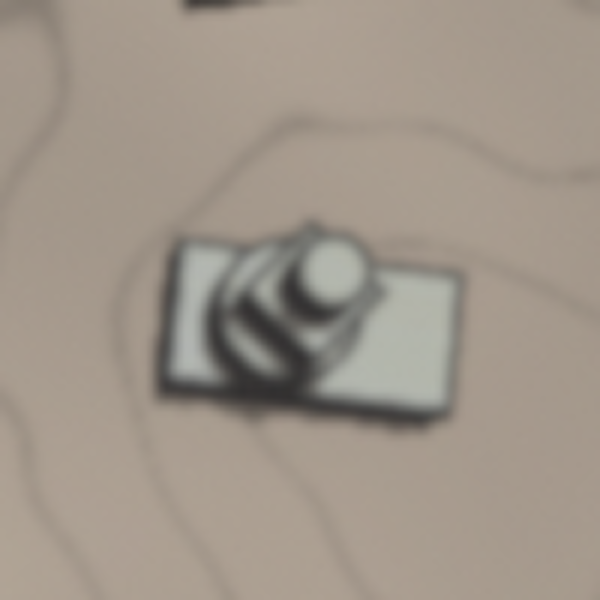

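View pics/b_stack_scene.png

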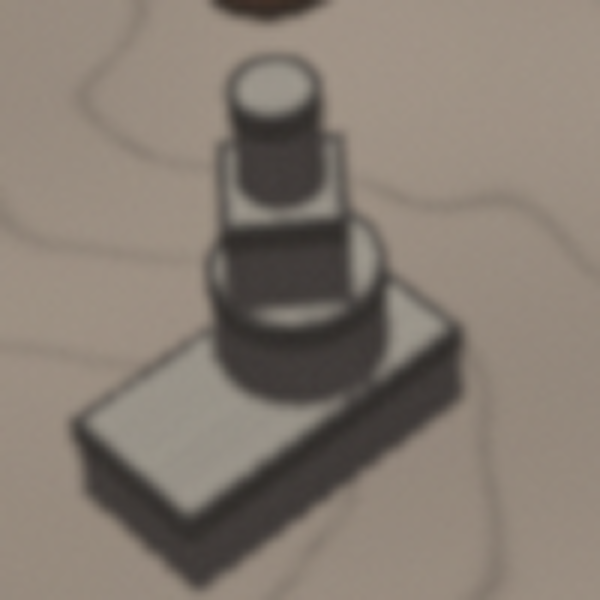

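```bash
cat >> h.py <<'E'
def ori(a): return [0,90,a-90]   # tool down, jaws along world angle a
def wrapa(a): return (a+90)%180-90
def save(n,im): cv2.imwrite(f'pics/{n}.png',im[:,:,::-1])
E
python3 - <<'E'
from h import *
from scipy.spatial.transform import Rotation as Ro
c=ctrl.get_calibration('wrist'); o=-c['R'].T@c['t']
a=ctrl.current_ee_rot(); R=Ro.from_euler('xyz',a,degrees=True).as_matrix()
print('cam in tool',R.T@(o-ctrl.current_position()),'axis in tool',R.T@c['R'][2], 'toolY',R[:,1])
t=ctrl.get_calibration('top'); s=ctrl.get_calibration('scene')
f=lambda u,v:((u+.5)/6-.5+330,(v+.5)/6-.5+130)
g=lambda u,v:((u+.5)/6-.5+190,(v+.5)/6-.5+250)
print('small',onplane(t,[f(333,271)],168),onplane(s,[g(275,88)],168))
print('obl',onplane(t,[f(178,240),f(463,270),f(445,408),f(163,384)],40))
print('oblS',onplane(s,[g(75,425),g(190,520),g(460,330)],40))
print('sqS',onplane(s,[g(222,148),g(228,225),g(346,215),g(336,140)],124))
print('glass',onplane(t,[(304,155)],68),'bottle',onplane(t,[(131,217)],170))
for a in range(-90,271,30):
    q=ctrl.solve_ik([640,-200,450],ori(a)); q2=ctrl.solve_ik([560,-170,430],ori(a)); print(a,None if q is None else np.round(q),None if q2 is None else np.round(q2))
E
```

```text
cam in tool [ 31.53479774   0.43422287 -83.20550954] axis in tool [ 9.44792818e-01 -6.30047513e-04  3.27667719e-01] toolY [-0.28959934 -0.95714689  0.00143571]
small [[ 642.17885832 -187.35360347  168.        ]] [[ 643.68743158 -188.39137398  168.        ]]
obl [[ 683.46121963 -145.43408      40.        ]
 [ 667.09058684 -274.41305935   40.        ]
 [ 604.05778313 -262.842797     40.        ]
 [ 617.64506942 -135.8751302    40.        ]]
oblS [[ 603.07413977 -266.18569841   40.        ]
 [ 665.46701787 -273.86487372   40.        ]
 [ 685.82141429 -148.46895153   40.        ]]
sqS [[ 614.93118098 -188.98358935  124.        ]
 [ 642.01865155 -216.31781384  124.        ]
 [ 671.80469232 -188.6616106   124.        ]
 [ 645.01036707 -162.13117691  124.        ]]
glass [[720.122853     5.14721694  68.        ]] bottle [[550.658788   435.65814549 170.        ]]
-90 [ -4.  29.  34.   0. -95.  94.] [ -2.  18.  15.   0. -87.  92.]
-60 [ -4.  29.  34.   0. -95. 124.] [ -2.  18.  15.   0. -87. 122.]
-30 [ -4.  29.  34.   0. -95. 154.] [ -2.  18.  15.   0. -87. 152.]
0 None None
30 [  -4.   29.   34.    0.  -95. -146.] [  -2.   18.   15.    0.  -87. -148.]
60 [  -4.   29.   34.    0.  -95. -116.] [  -2.   18.   15.    0.  -87. -118.]
90 [ -4.  29.  34.   0. -95. -86.] [ -2.  18.  15.   0. -87. -88.]
120 [ -4.  29.  34.   0. -95. -56.] [ -2.  18.  15.   0. -87. -58.]
150 [ -4.  29.  34.   0. -95. -26.] [ -2.  18.  15.   0. -87. -28.]
180 [ -4.  29.  34.   0. -95.   4.] [ -2.  18.  15.   0. -87.   2.]
210 [ -4.  29.  34.   0. -95.  34.] [ -2.  18.  15.   0. -87.  32.]
240 [ -4.  29.  34.   0. -95.  64.] [ -2.  18.  15.   0. -87.  62.]
270 [ -4.  29.  34.   0. -95.  94.] [ -2.  18.  15.   0. -87.  92.]
```

Run:
```python
from h import *
ctrl.movep([642.8,-188,420],ori(135))
c=ctrl.get_calibration('wrist'); im=ctrl.camera('wrist'); save('c_wrist',im)
np.save('c_cal.npy',c,allow_pickle=True)
print(proj(c,[[642.8,-188,168],[642.8,-188,124],[642.8,-188,82],[642.8,-188,40]]))
print(ctrl.current_position(),ctrl.current_clock(),ctrl.current_wrist_force())
```

```text
[[277.53173668 219.77114262]
 [277.81625824 203.21605354]
 [278.0185687  191.45936371]
 [278.17600072 182.31920103]]
[ 642.98093642 -187.16162766  420.06215831] 3.225 [-1.52584665 -0.23188809 -0.42685477]
```

View pics/c_wrist.png

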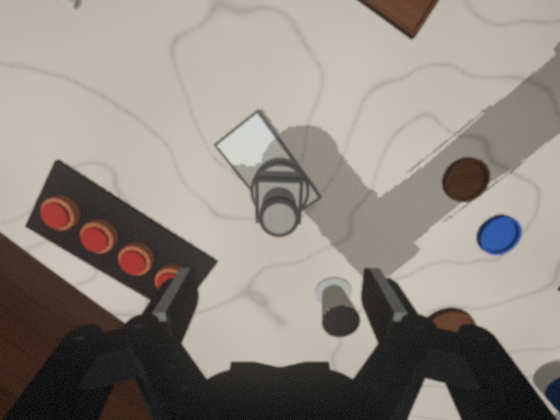

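The wrist view puts the small lid centre near (278,216), and the square tin's edges run along the image rows. I'll measure the lid exactly.

Run:
```python
from h import *
im=cv2.imread('pics/c_wrist.png')
cv2.imwrite('pics/c_zoom.png',cv2.resize(im[95:255,200:340],None,fx=4,fy=4,interpolation=cv2.INTER_CUBIC))
```

```text
(no output)
```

View pics/c_zoom.png

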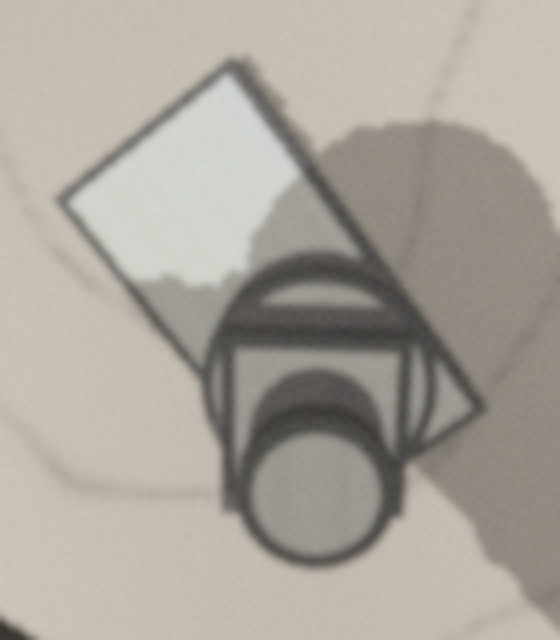

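```bash
cat >> h.py <<'E'
G=28
def pick(x,y,zb,a,opening=85,sq=35,lift=None,move=True):
    z=zb+G+155
    if move: ctrl.movep([x,y,z+70],ori(a))
    ctrl.move_gripper(opening)
    print('blocked' if ctrl.line_to([x,y,z],ori(a),v=70,guard=10) else 'ok', ctrl.current_position().round(1) if hasattr(ctrl.current_position(),'round') else ctrl.current_position())
    ctrl.move_gripper(0,sq); print('width',ctrl.current_width(), 'F',ctrl.current_wrist_force())
    ctrl.line_to([x,y,z+15],v=40); ctrl.line_to([x,y,(lift or z+80)],v=120)
    print('width',ctrl.current_width(),'F',ctrl.current_wrist_force(),'t',ctrl.current_clock())
def place(x,y,a,zt=430):
    ctrl.movep([x,y,zt],ori(a)); z=5+G+155
    ctrl.line_to([x,y,z+25],v=120); ctrl.hold(.3)
    print('width',ctrl.current_width(),'F',ctrl.current_wrist_force())
    print('guard1',ctrl.line_to([x,y,z+5],v=40,guard=6))
    print('guard2',ctrl.line_to([x,y,z-1.5],v=12,guard=4),np.array(ctrl.current_position())-[x,y,z],ctrl.current_clock())
def release(w,zt=400):
    p=np.array(ctrl.current_position())
    ctrl.move_gripper(w); ctrl.line_to([p[0],p[1],p[2]+15],v=30); ctrl.line_to([p[0],p[1],zt],v=150)
E
python3 - <<'E'
from h import *
pick(642.6,-188.3,124,135,move=False,lift=420)
place(464.8,-4,135)
im=ctrl.camera('wrist'); save('d_wrist',im); save('d_scene',ctrl.camera('scene'))
E
```

```text
ok [ 642.7 -188.3  307.5]
width 31.01554738861029 F [-0.26459126  0.53623394  1.36399329]
width 30.83522817024916 F [-0.32623519 -0.16425488 -0.7151743 ] t 7.2333
width 31.06654777549237 F [-0.55309536 -0.45408276 -0.21009968]
guard1 False
guard2 True [0.04950747 0.04209204 0.10728373] 11.6
```

View pics/d_wrist.png

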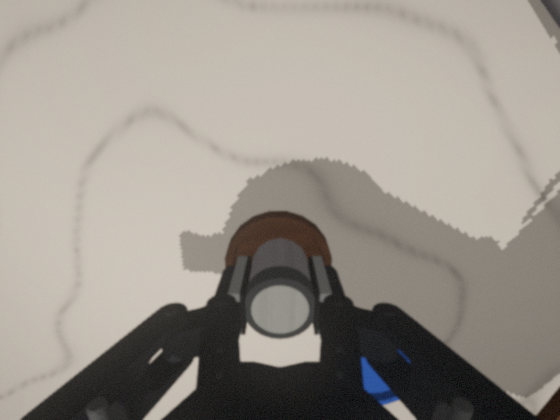

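View pics/d_scene.png

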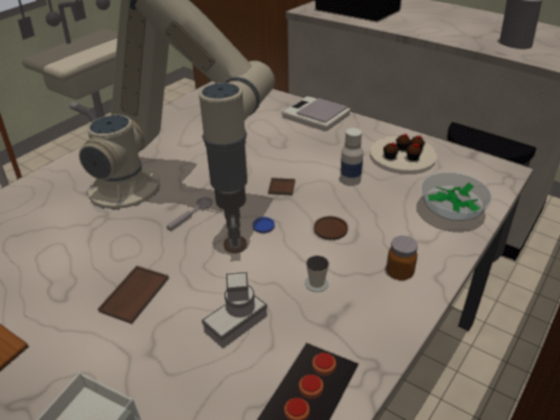

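The small tin is centred in its tray with the floor contact at the expected height; the tray circle around (278,262) is symmetric about the tin. I'll release it, then look at the stack again for the square tin.

Run:
```python
from h import *
release(56)
c=ctrl.get_calibration('wrist'); save('e_small',ctrl.camera('wrist'))
ctrl.movep([641,-190,375],ori(135)); ctrl.hold(.2)
c=ctrl.get_calibration('wrist'); im=ctrl.camera('wrist'); save('e_wrist',im)
np.save('e_cal.npy',c,allow_pickle=True)
bgr=im[:,:,::-1]
cv2.imwrite('pics/e_zoom.png',cv2.resize(bgr[120:280,200:340],None,fx=4,fy=4,interpolation=cv2.INTER_CUBIC))
```

```text
(no output)
```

View pics/e_small.png

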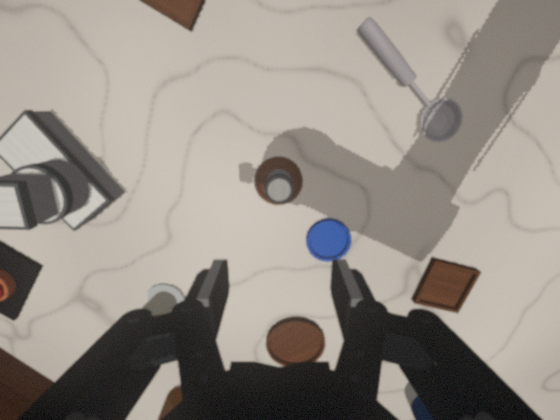

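View pics/e_zoom.png

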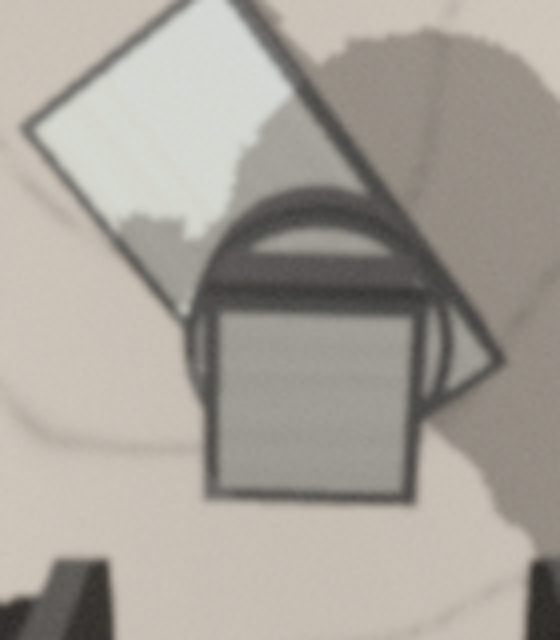

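Small tin stands in its tray at (278,186). The square lid's corners in the zoom are about (208,303), (423,305), (414,502) and (207,498).

Run:
```python
from h import *
c=np.load('e_cal.npy',allow_pickle=True).item()
f=lambda u,v:((u+.5)/4-.5+200,(v+.5)/4-.5+120)
P=onplane(c,[f(208,303),f(423,305),f(414,502),f(207,498)],124)[:,:2]
print(P,P.mean(0)); 
for i in range(4):
    d=P[(i+1)%4]-P[i]; print(np.linalg.norm(d),wrapa(np.degrees(np.arctan2(d[1],d[0]))))
C=onplane(c,[f(188,350),f(452,350),f(318,187)],82)[:,:2]; print('round side pts',C)
```

```text
[[ 640.82673374 -218.6291552 ]
 [ 610.99133732 -188.30132532]
 [ 641.88055849 -158.20871552]
 [ 672.03714686 -189.56549915]] [ 641.4339441 -188.6761738]
42.543250290754926 -45.46895305045945
43.124345206085344 44.25158243821966
43.50480090639882 -46.11776345363389
42.647227223202044 42.9601817138508
round side pts [[ 664.41834202 -208.27864025]
 [ 619.77196229 -163.77275623]
 [ 614.74822002 -214.084482  ]]
```

Run:
```python
from h import *
pick(641.4,-188.7,82,134,lift=400)
place(402.3,280.3,118.7)
im=ctrl.camera('wrist'); save('f_wrist',im)
```

```text
ok [ 641.6 -188.7  265.7]
width 43.20927029884799 F [ 0.56011976 -0.21349383  2.09150366]
width 43.6204247006502 F [-0.56654765 -0.4687865  -1.48277045] t 19.475
width 43.37046542844956 F [-0.36428265 -0.51553075 -1.09959158]
guard1 False
guard2 True [0.03094283 0.08975097 0.39013494] 24.7333
```

View pics/f_wrist.png

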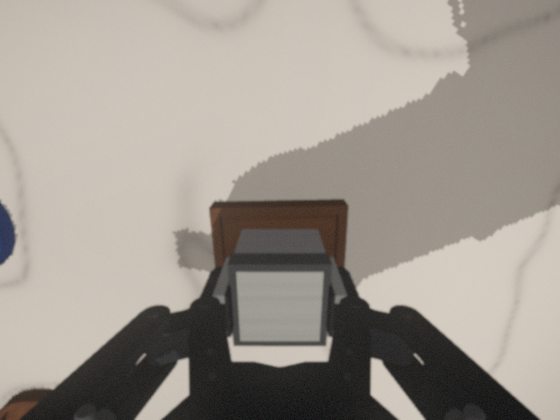

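The square tin is centred and square to its tray (rim 212–347, tin 237–322), so I'll release it and look at the large round tin.

Run:
```python
from h import *
release(68)
save('g_square',ctrl.camera('wrist'))
ctrl.movep([640,-189,375],ori(135)); ctrl.hold(.2)
c=ctrl.get_calibration('wrist'); im=ctrl.camera('wrist'); save('g_wrist',im)
np.save('g_cal.npy',c,allow_pickle=True)
bgr=im[:,:,::-1]
cv2.imwrite('pics/g_zoom.png',cv2.resize(bgr[100:260,200:340],None,fx=4,fy=4,interpolation=cv2.INTER_CUBIC))
```

```text
(no output)
```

View pics/g_square.png

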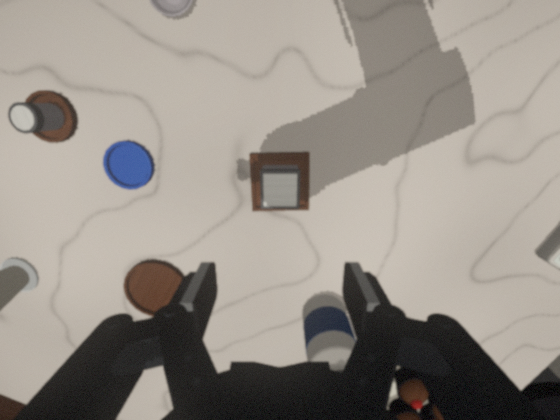

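View pics/g_zoom.png

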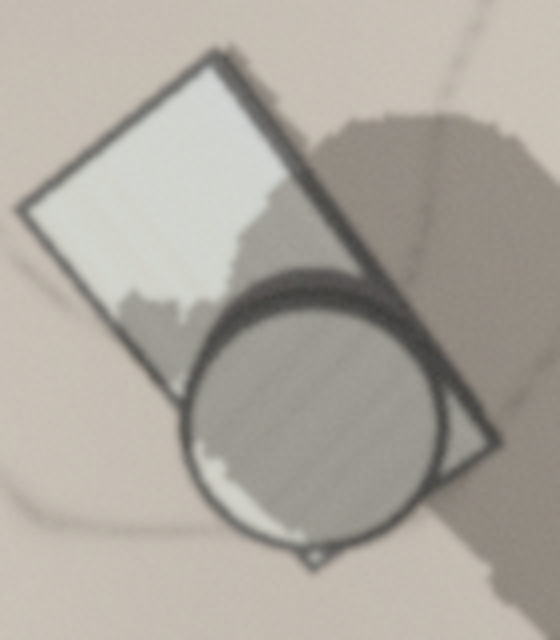

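The square tin sits well in its tray. In the zoom, the large lid spans 181–447 by 302–549, centre (314,425). The oblong corners are (217,53), (18,209), (500,441) and (315,570).

Run:
```python
from h import *
c=np.load('g_cal.npy',allow_pickle=True).item()
f=lambda u,v:((u+.5)/4-.5+200,(v+.5)/4-.5+100)
C=onplane(c,[f(181,425),f(447,425),f(314,302),f(314,549)],82)[:,:2]; print(C,(C[0]+C[1])/2,(C[2]+C[3])/2,np.linalg.norm(C[0]-C[1]),np.linalg.norm(C[2]-C[3]))
P=onplane(c,[f(217,53),f(18,209),f(315,570),f(500,441)],40)[:,:2]; print(P,P.mean(0))
for i in range(4):
    d=P[(i+1)%4]-P[i]; print(np.linalg.norm(d),np.degrees(np.arctan2(d[1],d[0])))
print(ctrl.current_clock())
```

```text
[[ 663.37897948 -209.8749617 ]
 [ 618.6753433  -165.23582343]
 [ 620.01652305 -208.52673285]
 [ 663.82056625 -164.79620221]] [ 641.02716139 -187.55539257] [ 641.91854465 -186.66146753] 63.17489812649086 61.89631257713742
[[ 599.04271829 -263.87014298]
 [ 663.59066687 -273.97739789]
 [ 681.95405412 -146.55552975]
 [ 617.85941617 -138.14058386]] [ 640.61171386 -205.63591362]
65.33447993313172 -8.899407302057023
128.73828673084208 81.79928833957645
64.64467440467952 172.52045106714718
127.12981615147444 -98.51171813839005
29.4833
```

Run:
```python
from h import *
pick(641.5,-187.1,40,135,sq=45,lift=400)
place(629.9,198.7,135,zt=400)
im=ctrl.camera('wrist'); save('h_wrist',im)
```

```text
ok [ 641.7 -187.2  223.7]
width 63.094524039673345 F [-0.55187381 -0.25781581  4.63680829]
width 62.546905629817964 F [-0.258778   -0.5828262  -2.29365763] t 33.7333
width 63.036004139904314 F [-0.38115602 -0.46628415 -1.5669965 ]
guard1 False
guard2 True [0.04954847 0.0857319  0.96725247] 38.2417
```

View pics/h_wrist.png

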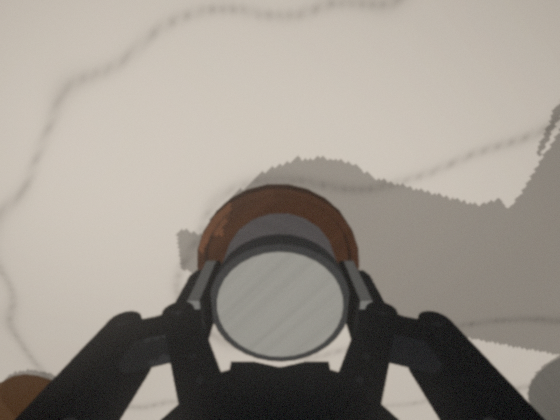

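It is centred in the tray, so I'll release and re-look at the oblong tin.

Run:
```python
from h import *
release(85)
save('i_round',ctrl.camera('wrist'))
ctrl.movep([640.6,-205.6,375],ori(171.7)); ctrl.hold(.2)
c=ctrl.get_calibration('wrist'); im=ctrl.camera('wrist'); save('i_wrist',im)
np.save('i_cal.npy',c,allow_pickle=True)
bgr=im[:,:,::-1]
cv2.imwrite('pics/i_zoom.png',cv2.resize(bgr[80:260,210:350],None,fx=3.3,fy=3.3,interpolation=cv2.INTER_CUBIC))
g=bgr.max(2);
```

```text
(no output)
```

View pics/i_round.png

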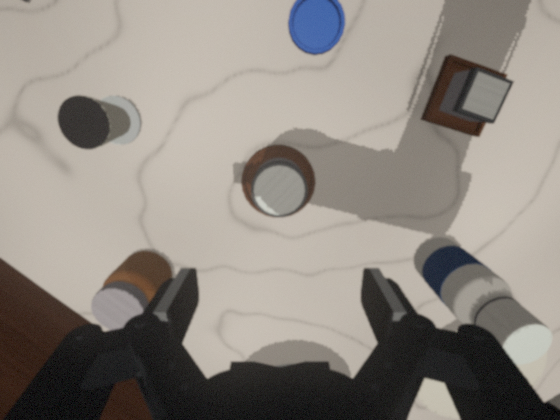

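View pics/i_wrist.png

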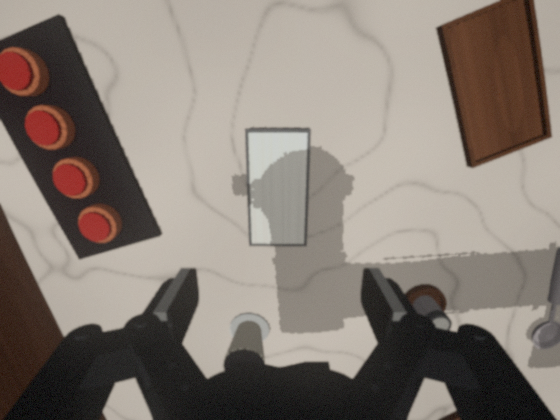

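View pics/i_zoom.png

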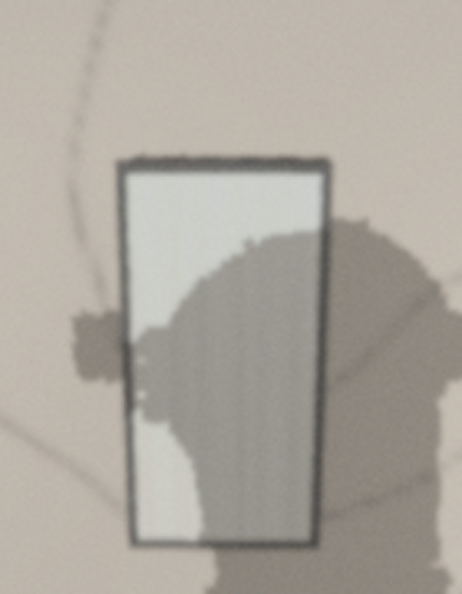

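The round tin is placed. The oblong lid's zoom corners are about (120,163), (329,163), (318,545) and (133,545).

Run:
```python
from h import *
c=np.load('i_cal.npy',allow_pickle=True).item()
f=lambda u,v:((u+.5)/3.3-.5+210,(v+.5)/3.3-.5+80)
P=onplane(c,[f(120,166),f(329,166),f(318,545),f(133,545)],40)[:,:2]; print(P,P.mean(0))
for i in range(4):
    d=P[(i+1)%4]-P[i]; print(np.linalg.norm(d),np.degrees(np.arctan2(d[1],d[0])))
x,y=P.mean(0)
pick(x,y,0,171.7,sq=60,lift=330)
place(387.4,-282.8,194.6,zt=330)
save('j_wrist',ctrl.camera('wrist'))
```

```text
[[ 663.65746438 -274.03991785]
 [ 600.17986031 -264.80914479]
 [ 618.22064761 -137.7101497 ]
 [ 682.33560381 -147.00596998]] [ 641.09839403 -205.89129558]
64.145252276948 171.72616934731295
128.37298999198322 81.92124440691516
64.78533694984887 -8.249644697777928
128.3997539073978 -98.36441886470152
ok [ 641.4 -205.9  183.7]
width 65.03614705858536 F [0.5053198  0.08493093 5.77945214]
width 64.67000360227826 F [ 0.23520476  0.44101876 -3.40003086] t 46.625
width 65.06017607378175 F [-0.10602807  0.14851345 -3.22710176]
guard1 False
guard2 True [ 0.10113757 -0.04495586  1.13468326] 50.1417
```

View pics/j_wrist.png

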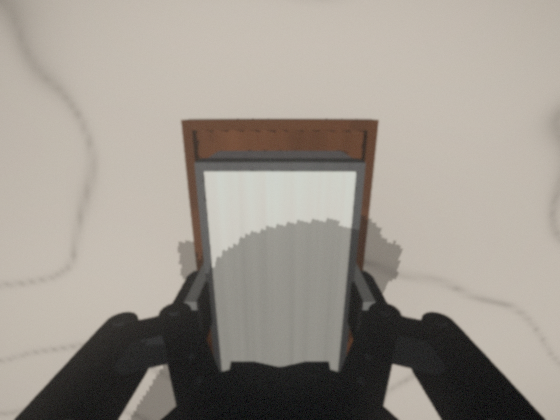

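The oblong tin is centred and aligned with its tray. I'll release it, retreat, and check everything from the top and scene cameras.

Run:
```python
from h import *
release(85,zt=380); save('k_obl',ctrl.camera('wrist'))
ctrl.movep([400,60,430],ori(135)); ctrl.movep([300,100,430],ori(135)); ctrl.hold(.3)
t=ctrl.camera('top'); save('k_top',t); save('k_scene',ctrl.camera('scene'))
print(ctrl.current_clock())
b=t[:,:,::-1]
tiles=[cv2.resize(b[v-40:v+40,u-40:u+40],(390,290),interpolation=cv2.INTER_CUBIC) for u,v in [(412,279),(234,194),(205,278),(309,252)]]
cv2.imwrite('pics/k_tiles.png',np.vstack([np.hstack(tiles[:2]),np.hstack(tiles[2:])]))
```

```text
55.1583
```

View pics/k_obl.png

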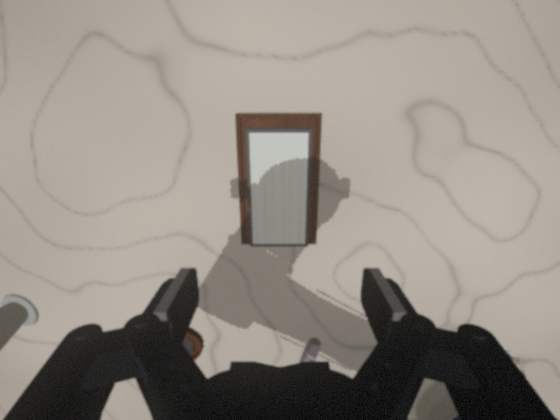

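View pics/k_tiles.png

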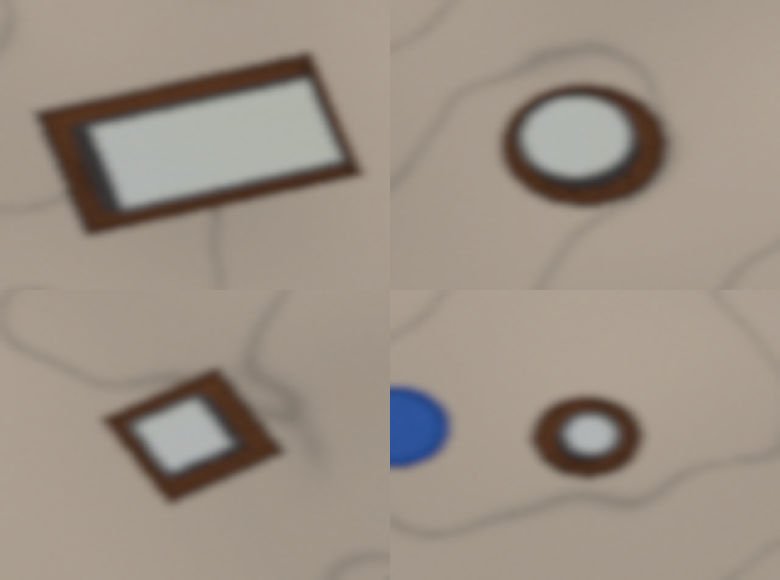

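View pics/k_scene.png

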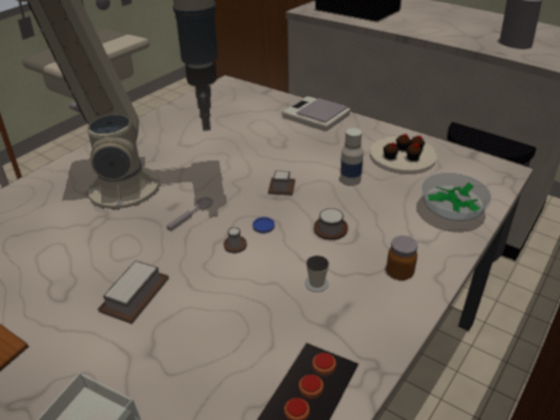

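View pics/k_top.png

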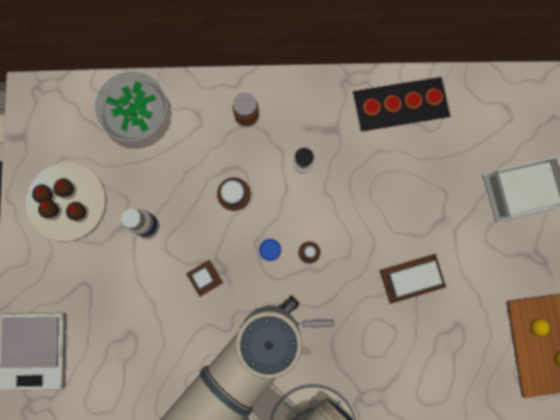

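All four tins are in their trays, and the glass (304,159) and bottle (140,222) haven't moved. Before handing in, I'll put numbers on the tin offsets.

Run:
```python
from h import *
im=cv2.imread('pics/k_top.png'); c=ctrl.get_calibration('top'); hsv=cv2.cvtColor(im,cv2.COLOR_BGR2HSV)
m=((hsv[...,2]>125)&(hsv[...,1]<40)).astype(np.uint8)
cs,_=cv2.findContours(m,cv2.RETR_EXTERNAL,cv2.CHAIN_APPROX_NONE)
for n,u,v,h,T in [('obl',415,279,45,(387.4,-282.8)),('lr',232,192,47,(629.9,198.7)),('sq',203,277,47,(402.3,280.3)),('sr',310,252,49,(464.8,-4))]:
    for k in cs:
        if cv2.pointPolygonTest(k,(u,v),False)>0:
            w=onplane(c,k.reshape(-1,2),h)[:,:2].astype(np.float32); r=cv2.minAreaRect(w); print(n,np.array(r[0])-T,r[1:])
ctrl.finish_job()
```

```text
obl [114.78060303 334.67017822] ((1551.14404296875, 970.2658081054688), 89.63481903076172)
lr [-127.8822998  -146.77824707] ((1548.9088134765625, 968.86767578125), 89.63481903076172)
sq [  99.7177002  -228.37824707] ((1548.9088134765625, 968.86767578125), 89.63481903076172)
sr [37.05458374 55.9732666 ] ((1546.6737060546875, 967.4697875976562), 89.63483428955078)
the job is handed in; nothing more can be done
```

The mask merged the lids with the table, so those numbers mean nothing. I'll redo the check on the saved picture so the report has a valid one.

Run:
```python
from h import *
im=cv2.imread('pics/k_top.png'); c=ctrl.get_calibration('top'); hsv=cv2.cvtColor(im,cv2.COLOR_BGR2HSV)
for n,u,v,h,T in [('obl',415,279,45,(387.4,-282.8)),('lr',232,192,47,(629.9,198.7)),('sq',203,277,47,(402.3,280.3)),('sr',310,252,49,(464.8,-4))]:
    m=((hsv[...,2]>110)&(hsv[...,1]<30)).astype(np.uint8)
    cs,_=cv2.findContours(m,cv2.RETR_EXTERNAL,cv2.CHAIN_APPROX_NONE)
    for k in cs:
        if cv2.pointPolygonTest(k,(u,v),False)>0:
            w=onplane(c,k.reshape(-1,2),h)[:,:2].astype(np.float32); r=cv2.minAreaRect(w); print(n,np.array(r[0])-T,r[1:])
```

```text
the job is handed in; nothing more can be done
```

Run:
```python
import numpy as np, cv2
K=np.array([[524.40014,0,281.05668],[0,524.40014,215.95315],[0,0,1]]);D=np.array([-0.0412999,0,0,0,0])
R=np.array([[-0.0231351,-0.99968145,0.01008742],[-0.99217095,0.0217203,-0.12298388],[0.12272561,-0.01285369,-0.9923574]]);t=np.array([82.24946927,560.3337444,1375.47890919])
def onp(px,z):
    p=cv2.undistortPoints(np.array(px,float).reshape(-1,1,2),K,D).reshape(-1,2); d=np.c_[p,np.ones(len(p))]@R; o=-R.T@t
    return o+d*((z-o[2])/d[:,2])[:,None]
im=cv2.imread('pics/k_top.png'); hsv=cv2.cvtColor(im,cv2.COLOR_BGR2HSV)
m=((hsv[...,2]>110)&(hsv[...,1]<30)).astype(np.uint8)
cs,_=cv2.findContours(m,cv2.RETR_EXTERNAL,cv2.CHAIN_APPROX_NONE)
for n,u,v,h,T in [('obl',415,279,45,(387.4,-282.8)),('lr',232,192,47,(629.9,198.7)),('sq',203,277,47,(402.3,280.3)),('sr',310,252,49,(464.8,-4))]:
    for k in cs:
        if cv2.pointPolygonTest(k,(u,v),False)>0:
            w=onp(k.reshape(-1,2),h)[:,:2].astype(np.float32); r=cv2.minAreaRect(w); print(n,(np.array(r[0])-T).round(1),np.round(r[1],1),round(r[2],1))
```

```text
obl [-0.3 -0. ] [ 63.2 127.2] 14.7
lr [-0.5  0.9] [59. 57.] 88.8
sq [-0.   0.7] [41.4 41.2] 28.6
sr [-0.7  0.9] [26.1 26.2] 43.5
```

I took the stack apart from the top down and set each of the four tins in its own tray, then handed the job in at about 55 s of the 109 s allowed. The hand-in reports no verdict.

- **Position:** in the last top picture, all four tin centres are within about 1.2 mm of their tray centres (the limit is 16 mm). The oblong and square tins are turned within about 1° of their trays.
- **Standing on the floor:** each tin touched down 0.1 to 1.1 mm above the height I expected for the tray floor. In the final pictures they stand flat inside the rims.
- **Bystanders:** by eye, the dessert glass and the squeeze bottle have not moved. The gripper had backed clear of everything before the hand-in.
- **A check that failed:** my first position check, in the same script as the hand-in, was worthless because its colour mask merged the lids with the table. The offsets above come from redoing it after the hand-in on the saved picture.

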